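# Load the phone holder and hold its index plunger out

### The arm

A 7-joint arm with a two-finger parallel gripper is mounted at the origin on a cart in front of the work surface, level with it; the furniture and walls round the work are solid. World frame = base frame: x ahead of the robot, y to its left, z up, the work surface at z = 0. Lengths are in m, angles in rad, forces in N, time in s.
With the tool pointing down it reaches from about 0.35 to 0.9 m from the base axis. Payload 8.1 kg.
Tool frame: the origin (TCP) lies between the finger pads; the fingertips stand 14 mm ahead of it and the grasp point (between the pads) lies 5 mm behind it; z points along the fingers, y is the line along which they close (so a half turn about z gives the same grasp; the last joint's range is limited). The gripper opens to 85 mm and grips with 20 to 120 N. Pads are 22 mm wide; open, the fingers measure 114 mm over their backs; the gripper's body (76 mm by 85 mm) begins 54 mm behind the grasp point. The pads swing forward as they close: fully open they stand 13 mm farther back than shut.
Start: joints at [1.225, 0.434, 0.025, 1.573, -0.012, 1.134, -0.075], TCP at [0.15, -0.607, 0.245] pointing down, gripper open.
Joint ranges: [-2.62, 2.62], [-0.44, 2.09], [-1.27, 1.32], [0.08, 2.57], [-1.32, 4.46], [0.12, 2], [-2.74, 2.74]. Speed limits (rad/s): [2.22, 2.22, 3.01, 3.01, 3.14, 3.14, 3.14].

### API

Orientations are given as a 3x3 rotation matrix whose columns are the frame's x, y, z axes.
In Python, from plant import arm, read_camera gives the robot as it stands.
- The arm moves only by the tool apply_moves, never from a script. Its argument "steps" is a list of rows, each an object of numbers: "tx", "ty", "tz": the shift along the world's x, y, z normalised to -1 to 1, where 1 is 15 cm; "twist": the turn about the world's z normalised to -1 to 1, where 1 is pi rad. A call has 1 to 5 rows; each row is the pose to reach, as a shift and turn from the pose commanded when the call began, turning the shorter way round; what a row does not reach only later rows make up. A row lasts 1/12 s, in which the tool goes at most 41.7 mm and 7.16 degrees, less where a joint would pass 70% of its speed; a pose out of reach is approached as far as the arm can. A call with a number of a shift or a turn outside -1 to 1 is refused whole. A call with a gripper value outside its range is refused whole. "grip" is the gripper's target within -1 to 1 (shut at 1, half-way at 0, fully open at -1), set as the call begins (left out, the last holds). The fingers move at their own pace and stop on an object; "newtons" is the grip in N (left out, the last holds). Time passes only in rows, so rows that repeat a pose let the fingers close. It gives the time, the measured TCP pose, the force and the opening at its end, in the units of the state.
- arm.get_obs(): the state, without advancing time (a new reading comes with each control period).
- read_camera(name): name is "side" or "top"; returns a dict with "image" (384x512x3 uint8, red, green, blue), "depth" (384x512 float32, m along the optical axis (not along the pixel's ray), 0 where there is no reading), "fx", "fy", "cx", "cy" (pixels), "R" (3x3) and "t" (3): a world point X has camera coordinates R X + t. Camera axes: x right, y down, z forward; pixel columns grow to the right and rows downward; lengths in m; the calibration is good to about 2 mm. A picture is of the moment at which its call begins.
- arm.close_job(): hands the job in, once; it reports no verdict.
The state is a dict: "time_s": time; "joint_pos": joint angles; "qd": joint speeds; "joint_torque": joint torques, N m; "ee_pos": TCP position; "orientation": TCP orientation; "wrist_force": force on the tool from outside, world axes, zero at the start; "ft_torque": the same for the moment, N m; "grip_width": finger opening in m.
Only numpy, scipy, OpenCV 4.12 (cv2) and the standard library are available. Lean on these libraries where they do the work, as an engineer would, in place of code of your own. Each camera call takes 0.05 s, during which the arm holds its last target. There are 200 camera calls.

### The job

Lay the white phone flat and square, screen up, fully down in the four-cornered pocket of the phone holder and let go of it while the holder's index pin is still in. Then take the pull knob of the sprung index plunger, draw it back as far as it goes and finish while holding it there, so that I can turn the cradle myself; do not turn the cradle, and leave the screwdriver, the green-lidded tin and the solder spool where they are.

Things in the scene. Friction and masses are not known exactly. Their poses are not given: they have to be found in the camera images.
- phone_center (a point): Centre (half-way up) of the loose white phone, 138 x 68 x 7 mm, 0.14 kg; x along its length, y across its width (grasp here, 68 mm), z out of the screen. At first it lies screen up, lengthwise on a white carton (100 x 60 x 42 mm, fixed to the desk), overhanging it by 2 to 6 mm along each long edge. Either way round in the pocket is right.
- pocket (a point): Centre of the pocket's floor, 68 mm above the desk; the seated phone's centre is 3.5 mm above it. y along the pocket (144 mm), x across (72 mm), z up. Floor: black rubber-topped spine 50 x 130 mm, narrower than the phone. Corners: L-shaped black guides 8 mm high, flared outwards above 4 mm. Long sides open for fingers over the middle 106 mm, with 20 mm free depth below the floor.
- cradle (a joint): Rotation in rad about the vertical through the pocket's centre of the cradle (80 x 156 mm, with the pocket) on its round index disc (100 mm diameter, 30 to 46 mm up) over a fixed base of 130 x 120 mm. 0 as found, where the index pin sits in a hole of the disc and locks it; with the pin out it turns against slight friction.
- knob (a point): Middle of the plunger's pull knob, on its level axis, 38 mm above the desk, 102 mm from the pocket's centre on its -x side. x points along the plunger to the cradle (pull along -x), y level across the knob (grasp here), z up. Dark ribbed cylinder, 22 mm diameter, 28 mm long, with a 27 mm flange 4 mm thick at its outer end; 4 mm from the 18 mm barrel at its inner end; bare desk below.
- plunger (a joint): Travel of the plunger in m: 0 = pin home in its hole, 0.014 = fully back against a firm stop (the pin is clear of the hole from about 0.008). A spring pushes it home with 4.6 N at 0, rising to 9.5 N at 0.014; it springs back if let go.
- driver: Bystander: yellow-handled screwdriver, 155 x 14 x 14 mm, lying loose on the desk; origin at its middle, on the desk.
- tin: Bystander: small round green-lidded tin, 50 mm diameter, 23 mm high, loose; origin at the centre of its underside.
- spool: Bystander: spool of solder, 62 x 84 x 42 mm, loose; origin at the centre of its underside.
- phone: The white phone again; origin at the centre of its underside.

How it is judged:
By the outcome, as a careful person would: the job done as asked, in the order asked, and still so for the second after the job is handed in, while the arm keeps its last pose, push and grip.
It also fails if it takes over 48 s, if anything falls off the work surface, if the arm or the gripper's body presses on something with over 40 N, if the wrist force passes 120 N, or if a joint passes its speed limit or range.

## Working session

There is one attempt and no reset: what is moved stays moved. The work goes in short steps, Python scripts to look and compute and a tool call to move; the robot and the scene stay as the last step left them, time stands still between calls to the robot, and variables do not carry over. Pictures are saved under pics/ and viewed, on a budget of 10 in all, crops included, one or two more only if the job needs it, and the job is handed in when it is done.

Besides the shell and the picture viewer there is one more tool, called after "Request:" by a JSON object that holds its "api" and its "payload". apply_moves: Moves the arm, as the interface text tells. Scaled input: -1 to 1 covers 15 cm each way for a shift and pi rad each way for a turn. Its arguments: {"type":"object","properties":{"steps":{"type":"array"},"grip":{"type":"number"},"newtons":{"type":"number"}},"required":["steps"]}

```bash
ls; mkdir -p pics
cat > h.py <<'E'
import numpy as np, cv2
from plant import arm, read_camera
def pts(c):
    v,u=np.mgrid[0:384,0:512]; d=c["depth"]
    P=np.stack([(u-c["cx"])/c["fx"]*d,(v-c["cy"])/c["fy"]*d,d],-1)
    return (P-np.array(c["t"]))@np.array(c["R"])
def save(c,n): cv2.imwrite(f"pics/{n}.png",cv2.cvtColor(c["image"],cv2.COLOR_RGB2BGR))
E
python3 - <<'E'
from h import *
for n in("top","side"):
    c=read_camera(n); save(c,n+"0"); np.savez(f"/tmp/{n}0.npz",**c)
    print(n,c["fx"],c["cx"],c["cy"],"cam at",-np.array(c["R"]).T@c["t"],np.array(c["R"]).round(3).tolist())
o=arm.get_obs(); print({k:np.round(v,3).tolist() for k,v in o.items()})
E
```

```text
pics
top 489.41621022887904 256.25906548948626 190.6861424015018 cam at [0.42174766 0.12038148 1.21844405] [[-0.02, -1.0, 0.013], [-0.992, 0.018, -0.129], [0.128, -0.015, -0.992]]
side 399.6804685587313 256.20085433298306 190.4409887495552 cam at [ 0.45590232 -0.7379432   0.68401535] [[0.994, -0.113, -0.01], [-0.073, -0.564, -0.823], [0.087, 0.818, -0.569]]
{'time_s': 0.1, 'joint_pos': [1.225, 0.435, 0.025, 1.574, -0.012, 1.134, -0.075], 'qd': [0.001, -0.001, -0.001, 0.0, 0.0, 0.001, 0.0], 'joint_torque': [0.004, -67.175, 1.029, -31.69, 0.016, 0.007, -0.0], 'ee_pos': [0.15, -0.606, 0.245], 'orientation': [[0.971, 0.24, -0.0], [0.24, -0.971, 0.001], [-0.0, -0.001, -1.0]], 'wrist_force': [-0.788, 0.537, -0.535], 'ft_torque': [-0.009, 0.054, -0.015], 'grip_width': 0.086}
```

View pics/top0.png

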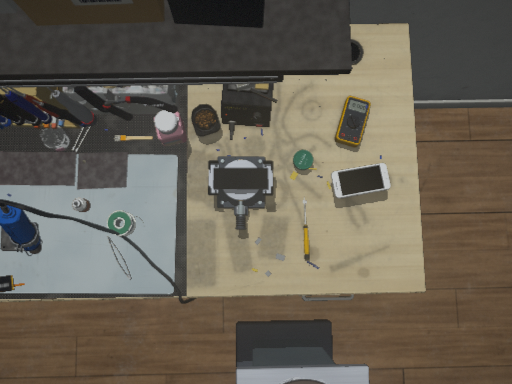

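View pics/side0.png

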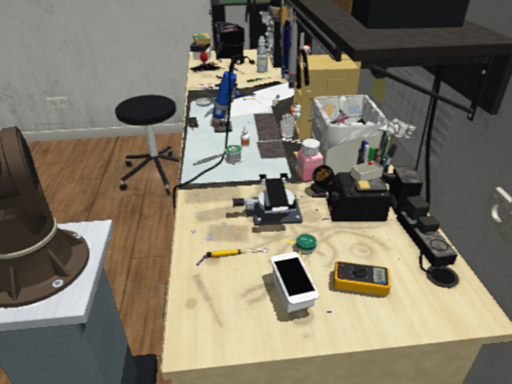

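Run:
```python
from h import *
ld=lambda n:dict(np.load(f"/tmp/{n}0.npz"))
c=ld("top");P=pts(c);im=c["image"].astype(int)
def reg(P,lo,hi,box):
    m=np.zeros(P.shape[:2],bool);u0,u1,v0,v1=box
    m[v0:v1,u0:u1]=(P[v0:v1,u0:u1,2]>lo)&(P[v0:v1,u0:u1,2]<hi);return m
def rect(P,m,name):
    q=(P[m][:,:2]*1000).astype(np.float32)
    print(name,m.sum(),cv2.minAreaRect(q),"z med",np.median(P[m][:,2]),"mean",q.mean(0))
rect(P,reg(P,.035,.06,(325,395,155,212)),"phone")
rect(P,reg(P,.064,.09,(200,282,145,205)),"holder top")
rect(P,reg(P,.058,.09,(200,282,145,205)),"holder top2")
for v in range(140,235,6): print(v,[int(round(z*1000)) for z in P[v,200:284:5,2]])
print("knob"); 
for v in range(204,236,3): print(v,P[v,240].round(3),[int(round(z*1000)) for z in P[v,228:254:2,2]])
print("shelf",P[70:80:3,240].round(3),"box",P[100,245].round(3), P[120,205].round(3))
b=cv2.resize(c["image"][130:250,180:400],None,fx=3.6,fy=3.6,interpolation=cv2.INTER_CUBIC)
cv2.imwrite("pics/crop.png",b[...,::-1])
```

```text
phone 1538 ((595.4376831054688, -151.58670043945312), (67.44401550292969, 139.1385040283203), 8.913311004638672) z med 0.04939097186364384 mean [ 594.7687  -150.12894]
holder top 1353 ((603.2418212890625, 139.93011474609375), (154.04940795898438, 82.0283432006836), 88.99199676513672) z med 0.0684456762729319 mean [602.2756  140.58064]
holder top2 1623 ((603.2418212890625, 139.93011474609375), (154.04940795898438, 82.0283432006836), 88.99199676513672) z med 0.06778468498013437 mean [602.45746 140.6531 ]
140 [1, -1, -1, -2, -1, 3, 0, 3, -3, -2, 1, -2, -3, 0, 0, -2, 2]
146 [-1, 0, 0, 0, 2, 3, 0, 0, 0, 1, 0, 2, -2, 2, -5, -1, -2]
152 [1, -3, -1, -2, 2, 2, 2, 2, 6, 5, -1, -2, 5, -3, -2, 0, 0]
158 [-1, 2, 2, 3, 12, 3, 11, 12, 10, 14, 12, 12, 10, 1, 0, 3, -2]
164 [2, -2, 75, 63, 11, 10, 47, 49, 47, 50, 48, 8, 11, 65, 62, 5, 0]
170 [-1, 4, 65, 70, 69, 69, 71, 69, 72, 65, 69, 68, 69, 69, 66, 4, -2]
176 [6, 2, 64, 67, 69, 67, 68, 69, 68, 69, 67, 68, 68, 66, 62, 1, -2]
182 [-1, 0, 64, 67, 72, 66, 67, 69, 66, 67, 68, 70, 70, 67, 62, 2, 3]
188 [7, -1, 69, 66, 66, 69, 72, 66, 70, 71, 64, 67, 71, 6
[... 692 characters left out ...]
0.52  0.143 0.047] [-1, 1, -2, 25, 22, 48, 47, 48, 42, 21, -1, 0, 2]
216 [0.513 0.143 0.047] [-1, 0, 0, -1, 38, 50, 47, 53, 42, 1, 2, 2, 2]
219 [0.506 0.143 0.048] [2, 4, -3, 0, 43, 50, 48, 45, 44, 2, 0, 3, -2]
222 [0.498 0.143 0.048] [1, -2, -3, 2, 36, 48, 48, 45, 43, 1, 0, 2, -3]
225 [0.491 0.143 0.055] [4, -1, -2, -1, 39, 52, 55, 56, 46, 2, 0, 0, 3]
228 [0.484 0.143 0.047] [1, 1, -2, 3, 49, 52, 47, 53, 47, -2, 2, -1, 0]
231 [0.479 0.144 0.001] [-4, -5, 1, 1, 3, -2, 1, 2, -1, 0, -1, -2, 0]
234 [0.472 0.144 0.003] [-1, -2, 1, 0, -3, 0, 3, -3, 2, 4, -3, 3, 5]
shelf [[0.706 0.131 0.487]
 [0.705 0.131 0.478]
 [0.705 0.131 0.465]
 [0.705 0.132 0.451]] box [0.786 0.126 0.091] [0.75  0.225 0.051]
```

View pics/crop.png

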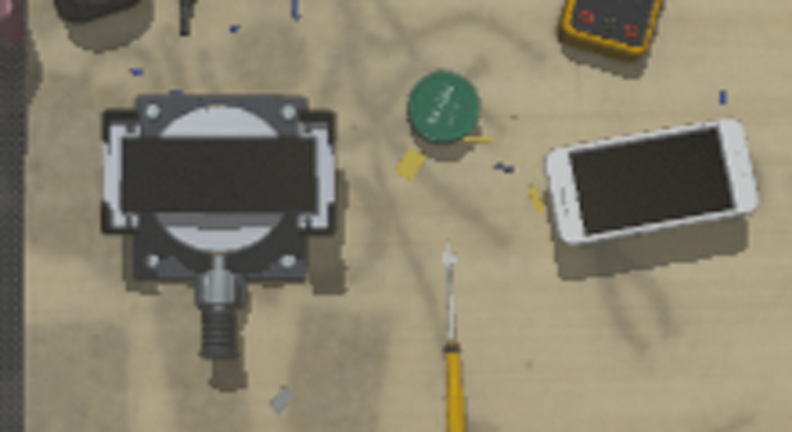

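Request:
{"api": "apply_moves", "payload": {"steps": [{"tx": 0.14, "ty": 0.14, "twist": 0.03}, {"tx": 0.32, "ty": 0.32, "twist": 0.06}, {"tx": 0.5, "ty": 0.5, "twist": 0.095}, {"tx": 0.68, "ty": 0.68, "twist": 0.13}, {"tx": 0.86, "ty": 0.86, "twist": 0.165}], "grip": -1, "newtons": 40}}

```text
invalid input
```

Request:
{"api": "apply_moves", "payload": {"steps": [{"tx": 0.18, "ty": 0.18, "twist": 0.035}, {"tx": 0.36, "ty": 0.36, "twist": 0.07}, {"tx": 0.54, "ty": 0.54, "twist": 0.105}, {"tx": 0.72, "ty": 0.72, "twist": 0.14}, {"tx": 0.9, "ty": 0.9, "twist": 0.175}]}}

```text
invalid input
```

Request:
{"api": "apply_moves", "payload": {"steps": [{"tx": 0.18, "ty": 0.18, "twist": 0.03}, {"tx": 0.36, "ty": 0.36, "twist": 0.06}, {"tx": 0.54, "ty": 0.54, "twist": 0.09}, {"tx": 0.72, "ty": 0.72, "twist": 0.12}, {"tx": 0.9, "ty": 0.9, "twist": 0.132}]}}

```text
invalid input
```

```bash
cat > s.py <<'E'
from h import *
o=arm.get_obs(); R=np.array(o["orientation"])
print(o["time_s"],np.round(o["ee_pos"],4),"yaw y",np.degrees(np.arctan2(R[1,1],R[0,1])).round(2),"zax",R[:,2].round(3),"F",np.round(o["wrist_force"],1),"w",round(o["grip_width"],4),"q",np.round(o["joint_pos"],2))
E
python3 s.py
```

```text
0.1 [ 0.1501 -0.6063  0.2446] yaw y -76.09 zax [-0.     0.001 -1.   ] F [-0.8  0.5 -0.5] w 0.0856 q [ 1.23  0.44  0.02  1.57 -0.01  1.13 -0.08]
```

Request:
{"api": "apply_moves", "payload": {"steps": [{"tx": 0.14, "ty": 0.14, "tz": 0, "twist": 0.03}, {"tx": 0.32, "ty": 0.32, "tz": 0, "twist": 0.06}, {"tx": 0.5, "ty": 0.5, "tz": 0, "twist": 0.095}, {"tx": 0.68, "ty": 0.68, "tz": 0, "twist": 0.13}, {"tx": 0.86, "ty": 0.86, "tz": 0, "twist": 0.165}], "grip": -1, "newtons": 40}}

```text
time_s: 0.52
ee_pos: [0.28, -0.4761, 0.2451]
orientation: [[0.721, 0.693, -0.0], [0.693, -0.721, 0.0], [-0.0, -0.0, -1.0]]
wrist_force: [1.4, -0.5, 0.1]
grip_width: 0.0853
```

Request:
{"api": "apply_moves", "payload": {"steps": [{"tx": 0.18, "ty": 0.18, "tz": 0, "twist": 0.035}, {"tx": 0.36, "ty": 0.36, "tz": 0, "twist": 0.07}, {"tx": 0.54, "ty": 0.54, "tz": 0, "twist": 0.105}, {"tx": 0.72, "ty": 0.72, "tz": 0, "twist": 0.14}, {"tx": 0.9, "ty": 0.9, "tz": 0, "twist": 0.175}]}}

```text
time_s: 0.93
ee_pos: [0.415, -0.3411, 0.2452]
orientation: [[0.252, 0.968, -0.0], [0.968, -0.252, -0.0], [-0.0, -0.0, -1.0]]
wrist_force: [1.0, -1.0, -0.0]
grip_width: 0.0854
```

Request:
{"api": "apply_moves", "payload": {"steps": [{"tx": 0.18, "ty": 0.18, "tz": 0, "twist": 0.035}, {"tx": 0.36, "ty": 0.36, "tz": -0.1, "twist": 0.07}, {"tx": 0.54, "ty": 0.54, "tz": -0.2, "twist": 0.1}, {"tx": 0.72, "ty": 0.72, "tz": -0.3, "twist": 0.125}, {"tx": 0.9, "ty": 0.9, "tz": -0.4, "twist": 0.1306}]}}

```text
time_s: 1.35
ee_pos: [0.5501, -0.2064, 0.1844]
orientation: [[-0.154, 0.988, -0.0], [0.988, 0.154, 0.0], [0.0, -0.0, -1.0]]
wrist_force: [1.0, -0.0, 0.6]
grip_width: 0.0852
```

Request:
{"api": "apply_moves", "payload": {"steps": [{"tx": 0.15, "ty": 0.18, "tz": -0.1, "twist": 0}, {"tx": 0.31, "ty": 0.377, "tz": -0.2, "twist": 0}, {"tx": 0.31, "ty": 0.377, "tz": -0.3, "twist": 0}, {"tx": 0.31, "ty": 0.377, "tz": -0.3, "twist": 0}]}}

```text
time_s: 1.68
ee_pos: [0.5952, -0.1476, 0.1369]
orientation: [[-0.155, 0.988, -0.004], [0.988, 0.155, 0.003], [0.003, -0.004, -1.0]]
wrist_force: [-0.9, -0.8, 0.1]
grip_width: 0.0852
```

```bash
python3 s.py
python3 - <<'E'
from h import *
c=read_camera("side"); cv2.imwrite("pics/a.png",cv2.resize(c["image"][200:330,210:390],None,fx=4,fy=4)[...,::-1])
E
```

```text
1.6833 [ 0.5952 -0.1476  0.1369] yaw y 8.9 zax [-0.004  0.003 -1.   ] F [-0.9 -0.8  0.1] w 0.0852 q [ 0.45  0.56 -0.43  1.69  0.28  0.95  0.07]
```

View pics/a.png

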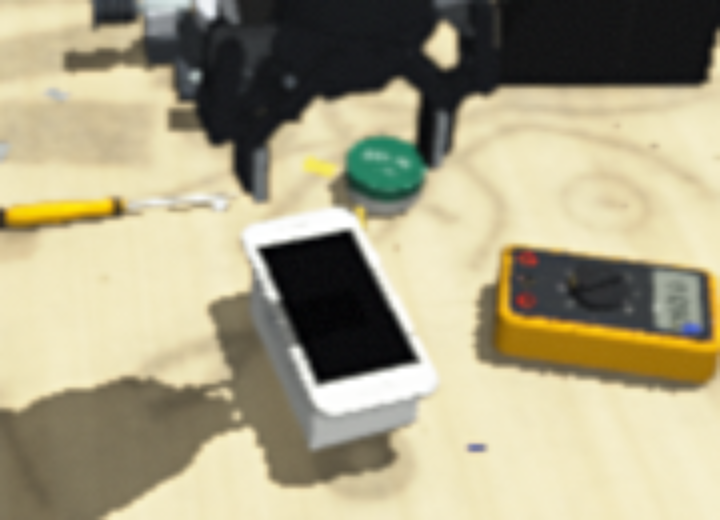

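Request:
{"api": "apply_moves", "payload": {"steps": [{"tx": 0, "ty": 0, "tz": -0.1, "twist": 0}, {"tx": 0, "ty": 0, "tz": -0.25, "twist": 0}, {"tx": 0, "ty": 0, "tz": -0.4, "twist": 0}, {"tx": 0, "ty": 0, "tz": -0.45, "twist": 0}, {"tx": 0, "ty": 0, "tz": -0.45, "twist": 0}]}}

```text
time_s: 2.15
ee_pos: [0.5941, -0.1524, 0.0716]
orientation: [[-0.148, 0.989, -0.003], [0.989, 0.148, -0.0], [0.0, -0.003, -1.0]]
wrist_force: [-0.3, 0.3, 1.2]
grip_width: 0.0855
```

```bash
python3 s.py
python3 - <<'E'
from h import *
c=read_camera("side"); cv2.imwrite("pics/b.png",cv2.resize(c["image"][200:330,210:390],None,fx=4,fy=4)[...,::-1])
E
```

```text
2.15 [ 0.5941 -0.1524  0.0716] yaw y 8.52 zax [-0.003 -0.    -1.   ] F [-0.3  0.3  1.2] w 0.0855 q [ 0.43  0.64 -0.4   1.75  0.32  0.82  0.03]
```

View pics/b.png

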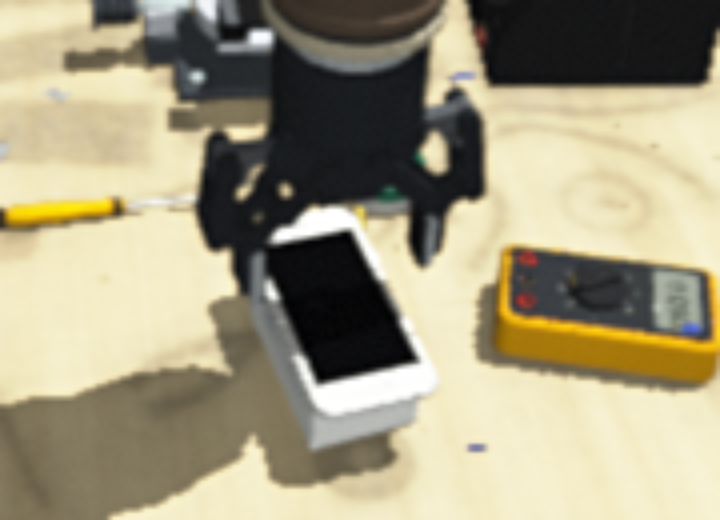

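Request:
{"api": "apply_moves", "payload": {"steps": [{"tx": 0, "ty": 0, "tz": -0.06, "twist": 0}, {"tx": 0, "ty": 0, "tz": -0.12, "twist": 0}, {"tx": 0, "ty": 0, "tz": -0.18, "twist": 0}, {"tx": 0, "ty": 0, "tz": -0.23, "twist": 0}, {"tx": 0, "ty": 0, "tz": -0.23, "twist": 0}]}}

```text
time_s: 2.62
ee_pos: [0.5946, -0.151, 0.0365]
orientation: [[-0.15, 0.989, -0.003], [0.989, 0.15, 0.0], [0.001, -0.002, -1.0]]
wrist_force: [-0.7, -0.3, 0.2]
grip_width: 0.0854
```

```bash
python3 s.py
python3 - <<'E'
from h import *
c=read_camera("side"); cv2.imwrite("pics/c.png",cv2.resize(c["image"][200:330,210:390],None,fx=4,fy=4)[...,::-1])
E
```

```text
2.6167 [ 0.5946 -0.151   0.0365] yaw y 8.62 zax [-0.003  0.    -1.   ] F [-0.7 -0.3  0.2] w 0.0854 q [ 0.42  0.69 -0.38  1.77  0.35  0.76  0.01]
```

View pics/c.png

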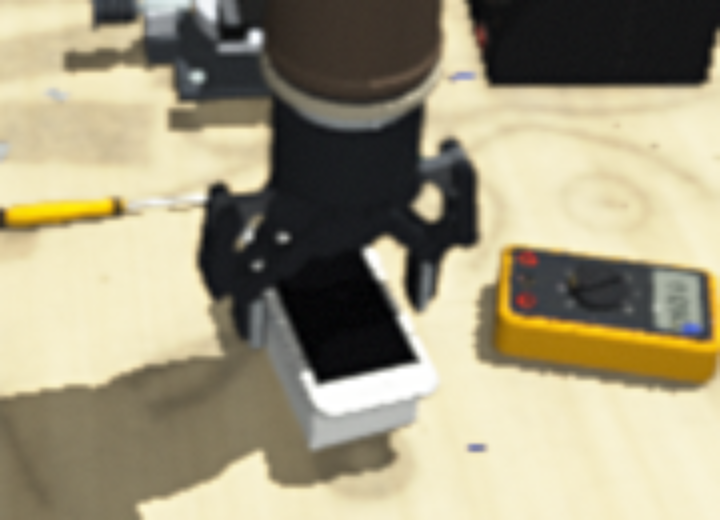

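Both fingers straddle the phone (tips at about crop (250,335) and (420,305)). Closing.

Request:
{"api": "apply_moves", "payload": {"steps": [{"tx": 0, "ty": 0, "tz": 0, "twist": 0}, {"tx": 0, "ty": 0, "tz": 0, "twist": 0}, {"tx": 0, "ty": 0, "tz": 0, "twist": 0}, {"tx": 0, "ty": 0, "tz": 0, "twist": 0}, {"tx": 0, "ty": 0, "tz": 0, "twist": 0}], "grip": 1, "newtons": 40}}

```text
time_s: 3.08
ee_pos: [0.5961, -0.1511, 0.0389]
orientation: [[-0.15, 0.989, 0.001], [0.989, 0.15, -0.0], [-0.0, 0.001, -1.0]]
wrist_force: [-1.1, 0.9, 6.1]
grip_width: 0.0658
```

Request:
{"api": "apply_moves", "payload": {"steps": [{"tx": 0, "ty": 0, "tz": 0, "twist": 0}, {"tx": 0, "ty": 0, "tz": 0, "twist": 0}, {"tx": 0, "ty": 0, "tz": 0.02, "twist": 0}, {"tx": 0, "ty": 0, "tz": 0.05, "twist": 0}, {"tx": 0, "ty": 0, "tz": 0.08, "twist": 0}]}}

```text
time_s: 3.5
ee_pos: [0.5955, -0.1512, 0.0505]
orientation: [[-0.15, 0.989, -0.001], [0.989, 0.15, 0.0], [0.0, -0.0, -1.0]]
wrist_force: [0.0, -0.2, -1.1]
grip_width: 0.0656
```

Request:
{"api": "apply_moves", "payload": {"steps": [{"tx": 0, "ty": 0, "tz": 0.06, "twist": 0}, {"tx": 0, "ty": 0, "tz": 0.14, "twist": 0}, {"tx": 0, "ty": 0, "tz": 0.24, "twist": 0}, {"tx": 0, "ty": 0, "tz": 0.36, "twist": 0}, {"tx": 0, "ty": 0, "tz": 0.44, "twist": 0}]}}

```text
time_s: 3.92
ee_pos: [0.5965, -0.1511, 0.1189]
orientation: [[-0.15, 0.989, 0.002], [0.989, 0.15, -0.0], [-0.001, 0.002, -1.0]]
wrist_force: [0.1, 0.2, -1.3]
grip_width: 0.0658
```

```bash
python3 s.py
python3 - <<'E'
from h import *
c=read_camera("side"); cv2.imwrite("pics/d.png",cv2.resize(c["image"][170:320,210:390],None,fx=4,fy=4)[...,::-1])
E
```

```text
3.9167 [ 0.5965 -0.1511  0.1189] yaw y 8.62 zax [ 0.002 -0.    -1.   ] F [ 0.1  0.2 -1.3] w 0.0658 q [ 0.45  0.58 -0.42  1.71  0.29  0.91  0.06]
```

View pics/d.png

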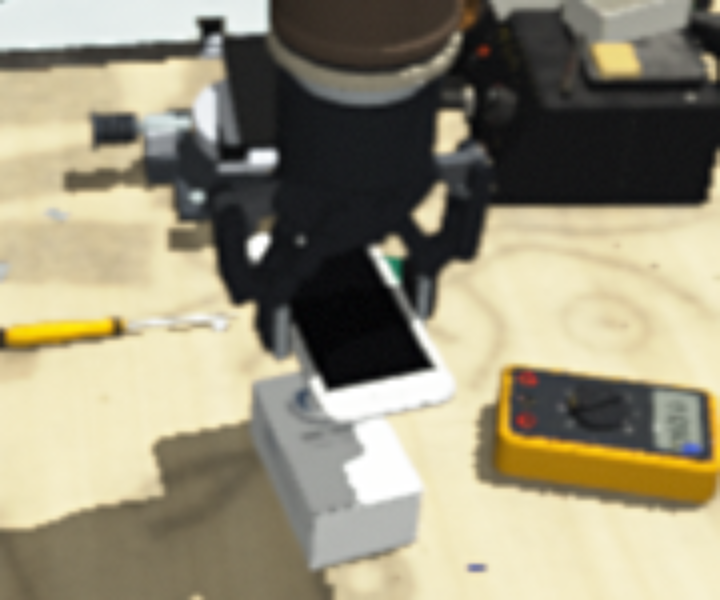

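The phone is held flat (centred near crop (370,330)), clear of the carton. Carrying to the pocket.

Request:
{"api": "apply_moves", "payload": {"steps": [{"tx": 0, "ty": 0.1, "tz": 0, "twist": -0.005}, {"tx": 0.01, "ty": 0.28, "tz": 0.02, "twist": -0.015}, {"tx": 0.02, "ty": 0.5, "tz": 0.03, "twist": -0.025}, {"tx": 0.03, "ty": 0.74, "tz": 0.03, "twist": -0.035}, {"tx": 0.04, "ty": 0.98, "tz": 0.03, "twist": -0.045}]}}

```text
time_s: 4.38
ee_pos: [0.6017, -0.0031, 0.1211]
orientation: [[-0.006, 1.0, 0.001], [1.0, 0.006, -0.0], [-0.0, 0.001, -1.0]]
wrist_force: [0.1, 0.4, -1.2]
grip_width: 0.0658
```

Request:
{"api": "apply_moves", "payload": {"steps": [{"tx": 0.01, "ty": 0.24, "tz": 0, "twist": -0.005}, {"tx": 0.01, "ty": 0.46, "tz": 0, "twist": -0.01}, {"tx": 0.01, "ty": 0.66, "tz": 0, "twist": -0.01}, {"tx": 0.01, "ty": 0.82, "tz": 0, "twist": -0.01}, {"tx": 0.01, "ty": 0.96, "tz": 0, "twist": -0.01}]}}

```text
time_s: 4.8
ee_pos: [0.6028, 0.1426, 0.121]
orientation: [[0.02, 1.0, 0.0], [1.0, -0.02, 0.001], [0.001, 0.0, -1.0]]
wrist_force: [-0.1, -0.4, -1.5]
grip_width: 0.0658
```

Request:
{"api": "apply_moves", "payload": {"steps": [{"tx": 0, "ty": 0, "tz": 0, "twist": 0}, {"tx": 0, "ty": 0, "tz": 0, "twist": 0}, {"tx": 0, "ty": 0, "tz": 0, "twist": 0}]}}

```text
time_s: 5.05
ee_pos: [0.6032, 0.139, 0.1207]
orientation: [[0.023, 1.0, -0.0], [1.0, -0.023, -0.001], [-0.001, -0.0, -1.0]]
wrist_force: [-0.3, -0.1, -1.2]
grip_width: 0.0657
```

```bash
python3 s.py
python3 - <<'E'
from h import *
c=read_camera("top");s=read_camera("side");np.savez("/tmp/t1.npz",**c);np.savez("/tmp/s1.npz",**s)
a=cv2.resize(c["image"][130:240,190:300],None,fx=3.6,fy=3.6);b=cv2.resize(s["image"][130:240,210:320],None,fx=3.6,fy=3.6)
cv2.imwrite("pics/e.png",np.hstack([a,b])[...,::-1])
P=pts(c)
for v in range(158,206,4): print(v,[int(round(z*1000)) for z in P[v,194:290:4,2]])
E
```

```text
5.05 [0.6032 0.139  0.1207] yaw y -1.3 zax [-0.    -0.001 -1.   ] F [-0.3 -0.1 -1.2] w 0.0657 q [-0.05  0.58 -0.39  1.7   0.27  0.91 -0.57]
158 [0, -4, -2, 0, 498, 512, 549, 547, 546, 548, 553, 560, 565, 573, 577, 580, 581, 585, 586, 589, 588, 589, 587, 585]
162 [0, -1, -6, -2, 129, 501, 546, 547, 546, 548, 554, 561, 568, 574, 578, 583, 585, 589, 590, 594, 593, 596, 594, 594]
166 [4, 2, 1, 1, 127, 474, 502, 547, 546, 548, 556, 564, 571, 576, 581, 586, 589, 592, 596, 597, 599, 602, 601, 600]
170 [6, 4, 0, 3, 131, 132, 487, 515, 549, 545, 554, 567, 570, 577, 585, 588, 594, 595, 599, 601, 603, 605, 605, 606]
174 [-1, -3, 0, 1, 129, 134, 131, 482, 542, 543, 555, 564, 573, 578, 584, 588, 595, 598, 602, 606, 608, 607, 613, 610]
178 [1, -1, 1, 2, 131, 133, 128, 133, 483, 538, 552, 565, 571, 580, 586, 592, 597, 602, 606, 607, 611, 613, 616, 616]
182 [4, -2, 0, 0, 129, 132, 129, 131, 128, 523, 550, 563, 571, 579, 587, 591, 599, 604, 606, 612, 615, 618, 621, 621]
186 [3, -4, 3, -1, 62, 132, 135, 129, 133, 135, 538, 559, 570, 581, 589, 594, 599, 607, 611, 614, 620, 621, 622, 626]
190 [2, 0, 4, 5, 65, 61, 59, 9, 47, 42, 492, 553, 567, 581, 590, 596, 600, 606, 610, 616, 620, 621, 625, 1218]
194 [0, -2, -1, -4, 77, 77, 62, 10, 13, 48, 217, 504, 564, 578, 587, 596, 604, 609, 614, 618, 623, 627, 628, 630]
198 [1, 3, 3, -1, 2, 3, 8, 10, 9, 12, 218, 213, 550, 572, 586, 596, 603, 607, 614, 619, 623, 629, 629, 633]
202 [2, -3, 5, 0, -6, 3, 11, 13, 13, 15, 9, 11, 40, 565, 583, 592, 603, 609, 617, 620, 626, 630, 633, 637]
```

View pics/e.png

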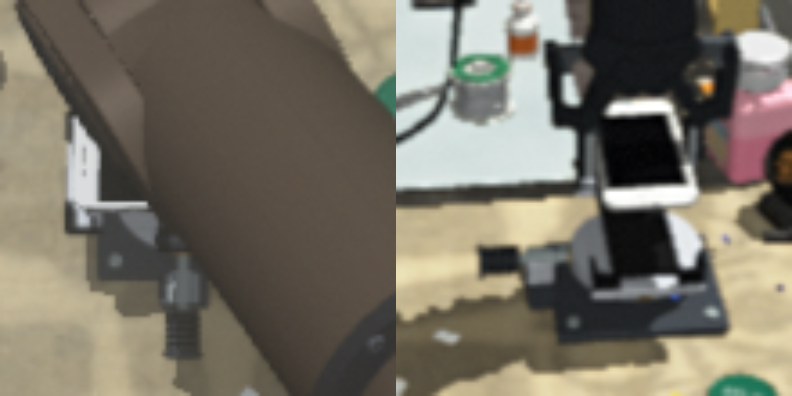

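Run:
```python
from h import *
c=dict(np.load("/tmp/t1.npz"));P=pts(c);z=P[...,2]
m=(z>.12)&(z<.14);m[:,:195]=0;m[:,260:]=0;m[:150]=0;m[215:]=0
ys=[];xs=[]
for v in range(166,184):
    u=np.where(m[v])[0]
    if len(u):p=P[v,u.min()];ys.append([p[0],p[1]])
for u in range(215,232):
    v=np.where(m[:,u])[0]
    if len(v):p=P[v.max(),u];xs.append([p[1],p[0]])
ys=np.array(ys);xs=np.array(xs)
print("top: end y",np.median(ys[:,1]),"slope",np.polyfit(*ys.T,1)); print("edge x",np.median(xs[:,1]),np.polyfit(*xs.T,1))
s=dict(np.load("/tmp/s1.npz"));P=pts(s);z=P[...,2]
m=(z>.118)&(z<.14);m[:,:255]=0;m[:,310:]=0;m[:150]=0;m[200:]=0
q=P[m];print("side phone",m.sum(),q.min(0),q.max(0),np.median(q[:,2]),np.percentile(q[:,:2],[1,5,95,99],axis=0))
# side view holder at start, and phone initial with same method
s=dict(np.load("/tmp/side0.npz"));P=pts(s);z=P[...,2]
m=(z>.060)&(z<.085);m[:,:240]=0;m[:,320:]=0;m[:165]=0;m[230:]=0
q=P[m];print("side holder",m.sum(),cv2.minAreaRect((q[:,:2]*1000).astype(np.float32)))
m=(z>.04)&(z<.06);m[:,:260]=0;m[:,330:]=0;m[:240]=0;m[320:]=0
q=P[m];print("side phone0",m.sum(),cv2.minAreaRect((q[:,:2]*1000).astype(np.float32)))
```

```text
top: end y 0.20725683219916402 slope [-0.00131935  0.20802047]
edge x 0.5722051291280059 [0.01957651 0.5687068 ]
side phone 785 [0.55884979 0.06530032 0.11847997] [0.6507748  0.20802122 0.13972261] 0.1321075010778267 [[0.56179166 0.06781625]
 [0.57182489 0.07049022]
 [0.6377991  0.19306326]
 [0.64817625 0.20145001]]
side holder 873 ((626.375244140625, 176.84898376464844), (261.6593017578125, 141.00999450683594), 59.99850082397461)
side phone0 1556 ((595.4736328125, -153.10411071777344), (67.44367980957031, 139.0093536376953), 8.784110069274902)
```

Run:
```python
from h import *
c=dict(np.load("/tmp/top0.npz"))
R,t=np.array(c["R"]),np.array(c["t"]);C=-R.T@t
def cast(u,v,z):
    d=R.T@np.array([(u-c["cx"])/c["fx"],(v-c["cy"])/c["fy"],1]);return C+d*(z-C[2])/d[2]
g=cv2.cvtColor(c["image"],cv2.COLOR_RGB2GRAY).astype(float)
def edges(line,thr):  # subpixel crossings
    o=[]
    for i in range(len(line)-1):
        a,b=line[i],line[i+1]
        if (a-thr)*(b-thr)<0:o.append(round(i+(thr-a)/(b-a),2))
    return o
for u in (225,230,248,252,257): print("col",u,[(150+e,cast(u,150+e,.068)[:2].round(4).tolist()) for e in edges(g[150:210,u],70)])
for v in (172,176,180,184,188): print("row",v,[(200+e,cast(200+e,v,.068)[:2].round(4).tolist()) for e in edges(g[v,200:285],70)])
d=dict(np.load("/tmp/t1.npz"));g1=cv2.cvtColor(d["image"],cv2.COLOR_RGB2GRAY).astype(float)
for u in (218,221,224,227): print("phone col",u,g1[178:194,u].astype(int).tolist(),cast(u,186,.1305)[:2],cast(u,187,.1305)[0])
for v in (168,172,176,180): print("phone row",v,g1[v,203:216].astype(int).tolist(),cast(208,v,.1305)[:2],cast(209,v,.1305)[1])
```

```text
col 225 [(np.float64(168.38), [0.6256, 0.1764]), (np.float64(188.42000000000002), [0.5774, 0.1769]), (np.float64(193.67000000000002), [0.5649, 0.1771]), (np.float64(201.55), [0.5462, 0.1773]), (np.float64(206.64), [0.5341, 0.1775]), (np.float64(207.28), [0.5326, 0.1775])]
col 230 [(np.float64(168.36), [0.6254, 0.1645]), (np.float64(188.38), [0.5773, 0.1651]), (np.float64(197.76), [0.5549, 0.1654]), (np.float64(202.75), [0.5431, 0.1656]), (np.float64(206.77), [0.5335, 0.1657]), (np.float64(207.19), [0.5326, 0.1657])]
col 248 [(np.float64(168.41), [0.6246, 0.1216]), (np.float64(188.54), [0.5761, 0.1225]), (np.float64(198.98), [0.5512, 0.1229]), (np.float64(207.81), [0.5303, 0.1233])]
col 252 [(np.float64(168.39), [0.6244, 0.1121]), (np.float64(188.48), [0.5761, 0.113]), (np.float64(196.94), [0.5559, 0.1134]), (np.float64(205.54), [0.5355, 0.1137]), (np.float64(206.46), [0.5333, 0.1138]), (np.float64(207.41), [0.5311, 0.1138])]
col 257 [(np.float64(167.52), [0.6263, 0.1001]), (np.float64(188.5), [0.5759, 0.1011]), (np.float64(191.75), [0.5681, 0.1013]), (np.float64(201.25), [0.5454, 0.1
[... 982 characters left out ...]
 206, 174, 90, 109, 115, 99, 79, 67] [0.57449685 0.17604599] 0.5722333022735999
phone col 227 [53, 53, 50, 50, 47, 46, 46, 50, 206, 153, 105, 113, 116, 115, 115, 114] [0.57437365 0.1693237 ] 0.5721099564351168
phone row 168 [161, 158, 156, 155, 145, 93, 81, 162, 220, 220, 218, 194, 107] [0.61608987 0.21157751] 0.2093279695989046
phone row 172 [155, 156, 154, 156, 155, 171, 197, 183, 221, 210, 173, 220, 220] [0.60695904 0.21164512] 0.2093979774962087
phone row 176 [155, 154, 155, 153, 150, 152, 202, 207, 220, 219, 218, 221, 220] [0.59784763 0.21171259] 0.2094678365696518
phone row 180 [153, 156, 156, 151, 145, 150, 208, 214, 220, 220, 220, 220, 220] [0.58875557 0.21177991] 0.20953754729328805
```

Run:
```python
from h import *
def rect(cx,cy,z,w,l,yaw):
    a=np.radians(yaw);s=np.array([np.cos(a),np.sin(a)]);n=np.array([-s[1],s[0]])
    return [np.r_[np.array([cx,cy])+i*w/2*s+j*l/2*n,z] for i,j in((1,1),(-1,1),(-1,-1),(1,-1))]
def draw(f,sets,box,k):
    c=dict(np.load(f));u0,v0,w,h=box
    im=cv2.resize(c["image"][v0:v0+h,u0:u0+w],None,fx=k,fy=k,interpolation=cv2.INTER_CUBIC)
    for pts_,col in sets:
        X=np.array(pts_)@c["R"].T+c["t"];uv=np.stack([X[:,0]/X[:,2]*c["fx"]+c["cx"],X[:,1]/X[:,2]*c["fy"]+c["cy"]],1)
        q=((uv-[u0,v0]+.5)*k).round().astype(int);cv2.polylines(im,[q],True,col,1)
    return im
cr=[(rect(.6032,.140,.068,.050,.130,-1),(255,0,0)),(rect(.6032,.140,.068,.080,.156,-1),(0,255,0))]
ph=[(rect(.6032,.139,.1310,.068,.138,-1.2),(255,0,255))]
a=draw("/tmp/top0.npz",cr,(202,150,78,55),5)
b=draw("/tmp/t1.npz",ph,(202,150,78,55),5)
d=draw("/tmp/side0.npz",cr,(240,165,78,55),5)
e=draw("/tmp/s1.npz",ph,(245,145,78,55),5)
cv2.imwrite("pics/f.png",np.vstack([np.hstack([a,b]),np.hstack([d,e])])[...,::-1])
```

```text
(no output)
```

View pics/f.png

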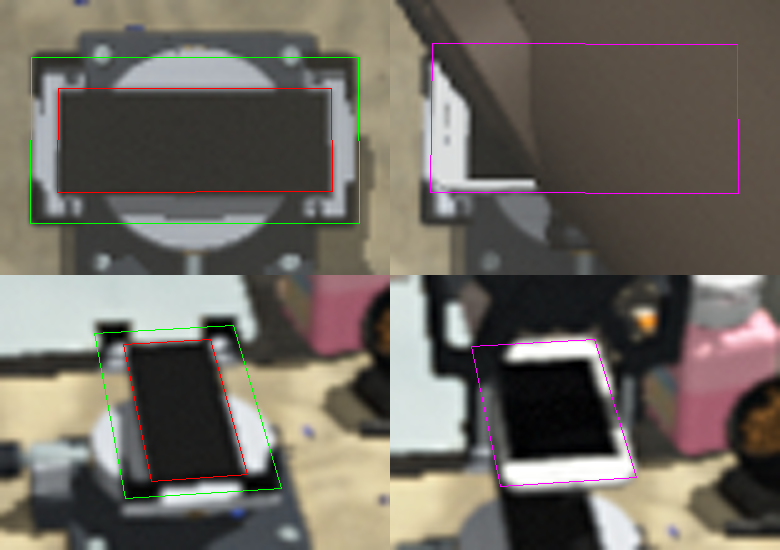

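The outlines agree with the images to about 1 mm: phone and pocket are aligned, with the phone perhaps 0.7 mm too far in +x. Lowering now with that correction.

Request:
{"api": "apply_moves", "payload": {"steps": [{"tx": -0.005, "ty": 0.005, "tz": -0.06, "twist": 0}, {"tx": -0.005, "ty": 0.005, "tz": -0.14, "twist": 0}, {"tx": -0.005, "ty": 0.005, "tz": -0.22, "twist": 0}, {"tx": -0.005, "ty": 0.005, "tz": -0.27, "twist": 0}, {"tx": -0.005, "ty": 0.005, "tz": -0.28, "twist": 0}]}}

```text
time_s: 5.57
ee_pos: [0.6011, 0.1399, 0.0761]
orientation: [[0.023, 1.0, -0.004], [1.0, -0.023, -0.001], [-0.001, -0.004, -1.0]]
wrist_force: [-0.6, 0.3, -1.7]
grip_width: 0.0659
```

Request:
{"api": "apply_moves", "payload": {"steps": [{"tx": 0, "ty": 0, "tz": 0, "twist": 0}, {"tx": 0, "ty": 0, "tz": -0.015, "twist": 0}, {"tx": 0, "ty": 0, "tz": -0.03, "twist": 0}, {"tx": 0, "ty": 0, "tz": -0.045, "twist": 0}, {"tx": 0, "ty": 0, "tz": -0.045, "twist": 0}]}}

```text
time_s: 5.98
ee_pos: [0.6024, 0.1406, 0.0719]
orientation: [[0.022, 1.0, -0.0], [1.0, -0.022, -0.0], [-0.0, -0.0, -1.0]]
wrist_force: [0.3, 0.1, -2.0]
grip_width: 0.0656
```

Request:
{"api": "apply_moves", "payload": {"steps": [{"tx": 0, "ty": 0, "tz": -0.01, "twist": 0}, {"tx": 0, "ty": 0, "tz": -0.02, "twist": 0}, {"tx": 0, "ty": 0, "tz": -0.03, "twist": 0}, {"tx": 0, "ty": 0, "tz": -0.03, "twist": 0}]}}

```text
time_s: 6.32
ee_pos: [0.6023, 0.1405, 0.0673]
orientation: [[0.022, 1.0, -0.0], [1.0, -0.022, -0.0], [-0.0, -0.0, -1.0]]
wrist_force: [-0.3, 0.0, -1.4]
grip_width: 0.0655
```

```bash
python3 s.py
python3 - <<'E'
from h import *
s=read_camera("side");P=pts(s)
np.savez("/tmp/s2.npz",**s)
cv2.imwrite("pics/g.png",cv2.resize(s["image"][150:250,225:325],None,fx=6,fy=6,interpolation=cv2.INTER_CUBIC)[...,::-1])
E
```

```text
6.3167 [0.6023 0.1405 0.0673] yaw y -1.29 zax [-0. -0. -1.] F [-0.3  0.  -1.4] w 0.0655 q [-0.07  0.65 -0.37  1.74  0.31  0.81 -0.6 ]
```

View pics/g.png

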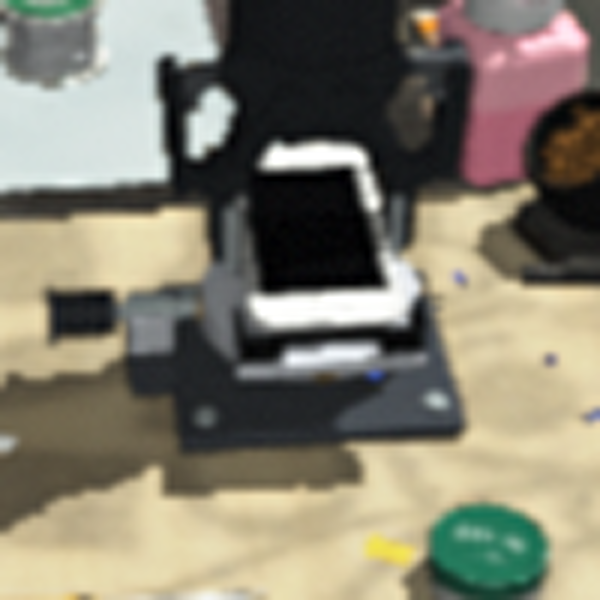

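The phone sits between the guides (near corners at about (250,305) and (415,300)) with no contact force yet. Continuing down slowly.

Request:
{"api": "apply_moves", "payload": {"steps": [{"tx": 0, "ty": 0, "tz": -0.007, "twist": 0}, {"tx": 0, "ty": 0, "tz": -0.014, "twist": 0}, {"tx": 0, "ty": 0, "tz": -0.014, "twist": 0}]}}

```text
time_s: 6.62
ee_pos: [0.6024, 0.1406, 0.0653]
orientation: [[0.022, 1.0, -0.0], [1.0, -0.022, -0.0], [-0.0, -0.0, -1.0]]
wrist_force: [-0.1, -0.1, -1.4]
grip_width: 0.0658
```

Request:
{"api": "apply_moves", "payload": {"steps": [{"tx": 0, "ty": 0, "tz": -0.005, "twist": 0}, {"tx": 0, "ty": 0, "tz": -0.01, "twist": 0}, {"tx": 0, "ty": 0, "tz": -0.01, "twist": 0}]}}

```text
time_s: 6.87
ee_pos: [0.6026, 0.1407, 0.0648]
orientation: [[0.022, 1.0, 0.0], [1.0, -0.022, -0.0], [-0.0, 0.0, -1.0]]
wrist_force: [-2.6, -1.2, 6.8]
grip_width: 0.066
```

Request:
{"api": "apply_moves", "payload": {"steps": [{"tx": 0, "ty": 0, "tz": 0, "twist": 0}, {"tx": 0, "ty": 0, "tz": 0, "twist": 0}, {"tx": 0, "ty": 0, "tz": 0, "twist": 0}, {"tx": 0, "ty": 0, "tz": 0, "twist": 0}, {"tx": 0, "ty": 0, "tz": 0, "twist": 0}], "grip": -1}}

```text
time_s: 7.28
ee_pos: [0.6025, 0.1407, 0.0639]
orientation: [[0.022, 1.0, -0.0], [1.0, -0.022, 0.0], [0.0, -0.0, -1.0]]
wrist_force: [-0.1, -0.1, -0.6]
grip_width: 0.0853
```

Request:
{"api": "apply_moves", "payload": {"steps": [{"tx": 0, "ty": 0, "tz": 0.05, "twist": 0}, {"tx": 0, "ty": 0, "tz": 0.15, "twist": 0}, {"tx": 0, "ty": 0, "tz": 0.3, "twist": 0}, {"tx": 0, "ty": 0, "tz": 0.45, "twist": 0}, {"tx": -0.1, "ty": 0, "tz": 0.55, "twist": 0}]}}

```text
time_s: 7.7
ee_pos: [0.5902, 0.1407, 0.1491]
orientation: [[0.024, 1.0, 0.004], [1.0, -0.024, 0.001], [0.001, 0.004, -1.0]]
wrist_force: [1.0, 0.0, 0.3]
grip_width: 0.0853
```

```bash
python3 s.py
python3 - <<'E'
from h import *
s=read_camera("side");P=pts(s);z=P[...,2]
m=(z>.066)&(z<.084)&(abs(P[...,0]-.6032)<.036)&(abs(P[...,1]-.14)<.07)
q=P[m];A=np.c_[q[:,:2]-[.6032,.14],np.ones(len(q))];print("plane slopes,z",np.linalg.lstsq(A,q[:,2],rcond=None)[0],len(q))
cv2.imwrite("pics/h.png",cv2.resize(s["image"][150:250,225:325],None,fx=6,fy=6,interpolation=cv2.INTER_CUBIC)[...,::-1])
E
```

```text
7.7 [0.5902 0.1407 0.1491] yaw y -1.36 zax [ 0.004  0.001 -1.   ] F [1.  0.  0.3] w 0.0853 q [-0.04  0.53 -0.41  1.71  0.25  0.95 -0.57]
plane slopes,z [0.00331508 0.01003472 0.07597315] 760
```

View pics/h.png

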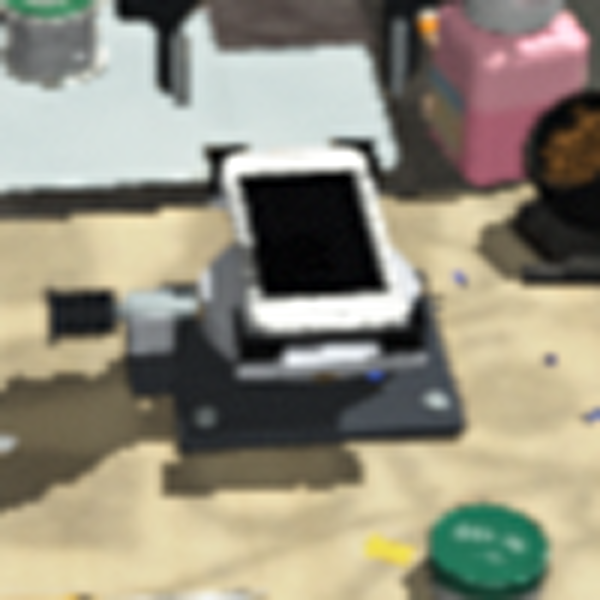

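Phone seated: its top measures 76 mm (75 expected) and it lies within the four guides. Next, the knob.

Request:
{"api": "apply_moves", "payload": {"steps": [{"tx": -0.1, "ty": 0, "tz": 0, "twist": 0.03}, {"tx": -0.2, "ty": 0, "tz": 0, "twist": 0.07}, {"tx": -0.32, "ty": 0, "tz": 0, "twist": 0.11}, {"tx": -0.44, "ty": 0.01, "tz": 0, "twist": 0.15}, {"tx": -0.56, "ty": 0.01, "tz": 0, "twist": 0.185}]}}

```text
time_s: 8.17
ee_pos: [0.5026, 0.1423, 0.1469]
orientation: [[-0.536, 0.844, 0.0], [0.844, 0.536, -0.0], [-0.0, 0.0, -1.0]]
wrist_force: [0.0, 0.4, 0.2]
grip_width: 0.0853
```

Request:
{"api": "apply_moves", "payload": {"steps": [{"tx": 0, "ty": 0, "tz": 0, "twist": 0.035}, {"tx": 0, "ty": 0, "tz": 0, "twist": 0.07}, {"tx": 0, "ty": 0, "tz": 0, "twist": 0.105}, {"tx": 0, "ty": 0, "tz": 0, "twist": 0.14}, {"tx": 0, "ty": 0, "tz": 0, "twist": 0.175}]}}

```text
time_s: 8.58
ee_pos: [0.5035, 0.142, 0.1469]
orientation: [[-0.897, 0.441, 0.0], [0.441, 0.897, -0.0], [-0.001, 0.0, -1.0]]
wrist_force: [-0.1, -1.6, 1.1]
grip_width: 0.0855
```

Request:
{"api": "apply_moves", "payload": {"steps": [{"tx": 0, "ty": 0, "tz": 0, "twist": 0.035}, {"tx": 0, "ty": 0, "tz": -0.05, "twist": 0.07}, {"tx": 0, "ty": 0, "tz": -0.1, "twist": 0.105}, {"tx": 0, "ty": 0, "tz": -0.15, "twist": 0.1416}, {"tx": 0, "ty": 0, "tz": -0.15, "twist": 0.1416}]}}

```text
time_s: 9.0
ee_pos: [0.5028, 0.1414, 0.123]
orientation: [[-1.0, 0.012, -0.002], [0.012, 1.0, -0.001], [0.002, -0.001, -1.0]]
wrist_force: [-0.3, 0.3, -0.2]
grip_width: 0.0852
```

```bash
python3 s.py
python3 - <<'E'
from h import *
s=read_camera("side");P=pts(s);z=P[...,2];np.savez("/tmp/s3.npz",**s)
def plane(P,w,l,n):
    z=P[...,2];m=(z>.06)&(z<.084)&(abs(P[...,0]-.6032)<w)&(abs(P[...,1]-.14)<l)
    q=P[m];A=np.c_[q[:,:2]-[.6032,.14],np.ones(len(q))];print(n,np.linalg.lstsq(A,q[:,2],rcond=None)[0].round(4),len(q))
plane(P,.028,.06,"phone side");plane(pts(dict(np.load("/tmp/side0.npz"))),.02,.06,"spine side0")
c=read_camera("top");np.savez("/tmp/t3.npz",**c);plane(pts(c),.028,.06,"phone top");plane(pts(dict(np.load("/tmp/top0.npz"))),.02,.06,"spine top0")
a=cv2.resize(c["image"][145:240,190:290],None,fx=4,fy=4,interpolation=cv2.INTER_CUBIC);b=cv2.resize(s["image"][150:245,225:325],None,fx=4,fy=4,interpolation=cv2.INTER_CUBIC)
cv2.imwrite("pics/i.png",np.hstack([a,b])[...,::-1])
E
```

```text
9.0 [0.5028 0.1414 0.123 ] yaw y 89.29 zax [-0.002 -0.001 -1.   ] F [-0.3  0.3 -0.2] w 0.0852 q [ 0.21  0.55 -0.81  1.91  0.5   0.9   0.71]
phone side [0.0003 0.0002 0.0763] 523
spine side0 [-0.0004  0.0003  0.069 ] 379
phone top [-0.0109 -0.0026  0.076 ] 159
spine top0 [0.0156 0.0004 0.0684] 827
```

View pics/i.png

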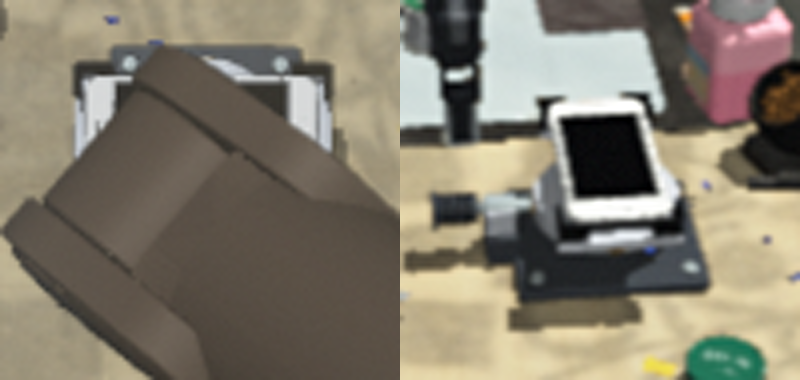

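Phone is level (flat to 0.3 mrad in the side view) and 7.3 mm above the spine, so it is seated. Descending on the knob.

Request:
{"api": "apply_moves", "payload": {"steps": [{"tx": 0, "ty": 0, "tz": -0.1, "twist": 0}, {"tx": 0, "ty": 0, "tz": -0.25, "twist": 0}, {"tx": 0, "ty": 0, "tz": -0.4, "twist": 0}, {"tx": 0, "ty": 0, "tz": -0.52, "twist": 0}, {"tx": 0, "ty": 0, "tz": -0.6, "twist": 0}]}}

```text
time_s: 9.52
ee_pos: [0.5033, 0.1419, 0.033]
orientation: [[-1.0, 0.021, -0.0], [0.021, 1.0, -0.001], [0.0, -0.001, -1.0]]
wrist_force: [0.3, -0.7, -0.3]
grip_width: 0.0857
```

Request:
{"api": "apply_moves", "payload": {"steps": [{"tx": 0, "ty": 0, "tz": 0, "twist": 0}, {"tx": 0, "ty": 0, "tz": 0, "twist": 0}, {"tx": 0, "ty": 0, "tz": 0, "twist": 0}]}}

```text
time_s: 9.77
ee_pos: [0.5042, 0.1426, 0.0351]
orientation: [[-1.0, 0.018, 0.001], [0.018, 1.0, 0.001], [-0.001, 0.001, -1.0]]
wrist_force: [0.3, 1.0, 0.5]
grip_width: 0.0855
```

```bash
python3 s.py
python3 - <<'E'
from h import *
s=read_camera("side")
cv2.imwrite("pics/j.png",cv2.resize(s["image"][150:235,215:325],None,fx=6,fy=6,interpolation=cv2.INTER_CUBIC)[...,::-1])
E
```

```text
9.7667 [0.5042 0.1426 0.0351] yaw y 88.96 zax [ 0.001  0.001 -1.   ] F [0.3 1.  0.5] w 0.0855 q [ 0.13  0.66 -0.71  1.98  0.64  0.73  0.58]
```

View pics/j.png

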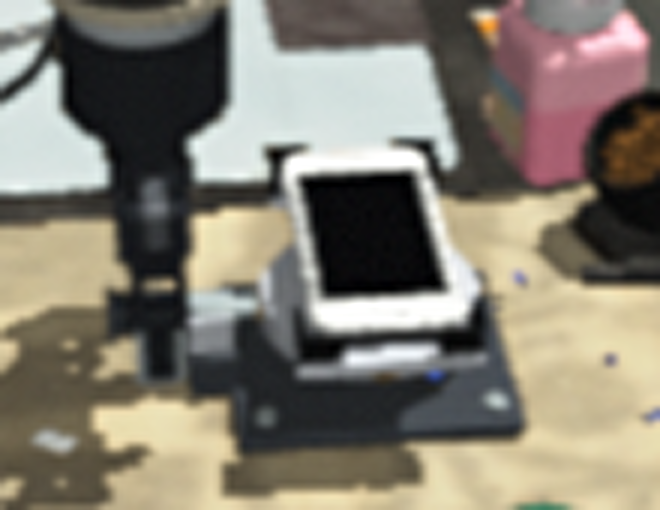

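Pads straddle the knob just inside the flange (finger at crop (160,345), flange at (115,315)). Gripping.

Request:
{"api": "apply_moves", "payload": {"steps": [{"tx": -0.005, "ty": 0, "tz": 0, "twist": 0}, {"tx": -0.005, "ty": 0, "tz": 0, "twist": 0}, {"tx": -0.005, "ty": 0, "tz": 0, "twist": 0}, {"tx": -0.005, "ty": 0, "tz": 0, "twist": 0}, {"tx": -0.005, "ty": 0, "tz": 0, "twist": 0}], "grip": 1, "newtons": 60}}

```text
time_s: 10.23
ee_pos: [0.5028, 0.1421, 0.0341]
orientation: [[-1.0, 0.018, 0.0], [0.018, 1.0, 0.0], [-0.0, 0.0, -1.0]]
wrist_force: [0.7, 1.1, -0.4]
grip_width: 0.0257
```

Request:
{"api": "apply_moves", "payload": {"steps": [{"tx": 0, "ty": 0, "tz": 0, "twist": 0}, {"tx": 0, "ty": 0, "tz": 0, "twist": 0}, {"tx": 0, "ty": 0, "tz": 0, "twist": 0}, {"tx": 0, "ty": 0, "tz": 0, "twist": 0}, {"tx": 0, "ty": 0, "tz": 0, "twist": 0}]}}

```text
time_s: 10.65
ee_pos: [0.5027, 0.1418, 0.0342]
orientation: [[-1.0, 0.018, 0.0], [0.018, 1.0, -0.001], [-0.0, -0.001, -1.0]]
wrist_force: [-1.4, -1.6, 5.2]
grip_width: 0.0202
```

```bash
python3 s.py
```

```text
10.65 [0.5027 0.1418 0.0342] yaw y 88.99 zax [ 0.    -0.001 -1.   ] F [-1.4 -1.6  5.2] w 0.0202 q [ 0.13  0.66 -0.7   1.99  0.64  0.73  0.58]
```

Request:
{"api": "apply_moves", "payload": {"steps": [{"tx": -0.015, "ty": 0, "tz": 0, "twist": 0}, {"tx": -0.03, "ty": 0, "tz": 0, "twist": 0}, {"tx": -0.045, "ty": 0, "tz": 0, "twist": 0}, {"tx": -0.06, "ty": 0.001, "tz": 0, "twist": 0}, {"tx": -0.06, "ty": 0.001, "tz": 0, "twist": 0}]}}

```text
time_s: 11.07
ee_pos: [0.4952, 0.142, 0.0343]
orientation: [[-1.0, 0.018, 0.003], [0.018, 1.0, 0.0], [-0.003, 0.0, -1.0]]
wrist_force: [5.4, -1.7, -1.2]
grip_width: 0.0198
```

Request:
{"api": "apply_moves", "payload": {"steps": [{"tx": -0.01, "ty": 0, "tz": 0, "twist": 0}, {"tx": -0.02, "ty": 0, "tz": 0, "twist": 0}, {"tx": -0.03, "ty": 0.001, "tz": 0, "twist": 0}, {"tx": -0.03, "ty": 0.001, "tz": 0, "twist": 0}, {"tx": -0.03, "ty": 0.001, "tz": 0, "twist": 0}]}}

```text
time_s: 11.48
ee_pos: [0.4914, 0.1421, 0.0344]
orientation: [[-1.0, 0.019, 0.003], [0.019, 1.0, 0.001], [-0.003, 0.001, -1.0]]
wrist_force: [8.6, -1.7, -3.3]
grip_width: 0.0201
```

Force matches the spring (8.6 N at about 11 mm). Going on to the stop.

Request:
{"api": "apply_moves", "payload": {"steps": [{"tx": -0.007, "ty": 0, "tz": 0, "twist": 0}, {"tx": -0.014, "ty": 0, "tz": 0, "twist": 0}, {"tx": -0.02, "ty": 0, "tz": 0, "twist": 0}, {"tx": -0.02, "ty": 0, "tz": 0, "twist": 0}, {"tx": -0.02, "ty": 0, "tz": 0, "twist": 0}]}}

```text
time_s: 11.9
ee_pos: [0.4887, 0.1422, 0.0344]
orientation: [[-1.0, 0.019, 0.004], [0.019, 1.0, 0.001], [-0.004, 0.001, -1.0]]
wrist_force: [8.9, -1.4, -4.0]
grip_width: 0.0202
```

Request:
{"api": "apply_moves", "payload": {"steps": [{"tx": -0.005, "ty": 0, "tz": 0, "twist": 0}, {"tx": -0.01, "ty": 0, "tz": 0, "twist": 0}, {"tx": -0.01, "ty": 0, "tz": 0, "twist": 0}, {"tx": -0.01, "ty": 0, "tz": 0, "twist": 0}]}}

```text
time_s: 12.23
ee_pos: [0.4887, 0.1422, 0.0345]
orientation: [[-1.0, 0.019, 0.006], [0.019, 1.0, 0.001], [-0.006, 0.002, -1.0]]
wrist_force: [14.7, -0.9, -7.9]
grip_width: 0.0201
```

At the firm stop: 14.0 mm of travel, and the force has risen to 14.7 N against 9.5 N of spring. Holding while I do a final check.

Request:
{"api": "apply_moves", "payload": {"steps": [{"tx": 0, "ty": 0, "tz": 0, "twist": 0}, {"tx": 0, "ty": 0, "tz": 0, "twist": 0}, {"tx": 0, "ty": 0, "tz": 0, "twist": 0}, {"tx": 0, "ty": 0, "tz": 0, "twist": 0}, {"tx": 0, "ty": 0, "tz": 0, "twist": 0}]}}

```text
time_s: 12.65
ee_pos: [0.4887, 0.1422, 0.0345]
orientation: [[-1.0, 0.019, 0.006], [0.019, 1.0, 0.001], [-0.006, 0.002, -1.0]]
wrist_force: [14.1, -1.1, -7.7]
grip_width: 0.02
```

```bash
python3 s.py
python3 - <<'E'
from h import *
s=read_camera("side");P=pts(s)
z=P[...,2];m=(z>.06)&(z<.084)&(abs(P[...,0]-.6032)<.028)&(abs(P[...,1]-.14)<.06)
q=P[m];A=np.c_[q[:,:2]-[.6032,.14],np.ones(len(q))];print(np.linalg.lstsq(A,q[:,2],rcond=None)[0].round(4))
cv2.imwrite("pics/k.png",cv2.resize(s["image"][150:290,190:340],None,fx=4,fy=4,interpolation=cv2.INTER_CUBIC)[...,::-1])
E
```

```text
12.65 [0.4887 0.1422 0.0345] yaw y 88.89 zax [ 0.006  0.001 -1.   ] F [14.1 -1.1 -7.7] w 0.02 q [ 0.12  0.64 -0.7   2.02  0.65  0.7   0.55]
[0.0011 0.0011 0.0763]
```

View pics/k.png

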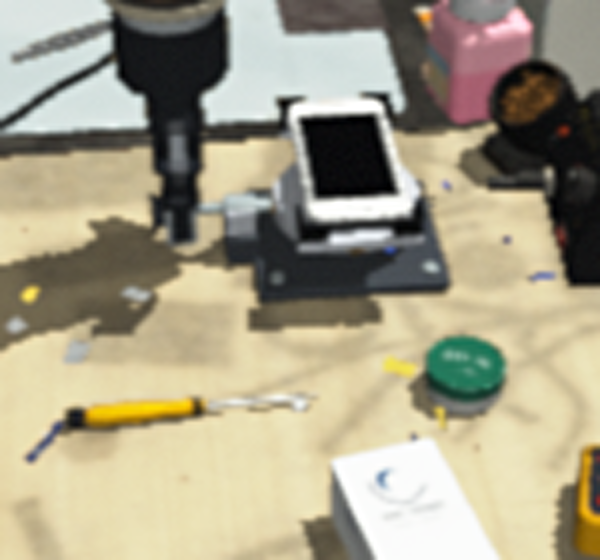

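The knob is drawn back, with the plunger rod showing at about (212,205). The phone is seated, the cradle has not turned, and the driver and tin have not moved. Handing in.

```bash
python3 -c "
from plant import arm
print(arm.close_job())"; python3 s.py
```

```text
the job is handed in; nothing more can be done
None
the job is handed in; nothing more can be done
```

The phone is in the pocket, screen up and released, with the pin still in. The arm now holds the plunger knob fully back, so you can turn the cradle. I handed the job in at about 12.7 s.

- **Phone:** it met the pocket floor at the expected height. After release it lay level (about 1 mrad in the side view), with its top about 7.3 mm above the spine, against a 7 mm phone.
- **Knob:** it moved 14.0 mm. The pull followed the spring (8.6 N at about 11 mm), then rose to 14–15 N at the stop, where the hold stayed steady.
- **Left alone:** the cradle, screwdriver and tin looked unmoved in the last picture. The spool was out of that crop, so I did not recheck it; the arm never went near it.

**Readings that disagreed:**
- The gripper's opening read about 2 mm small both on the phone (65.7 mm for 68 mm) and on the knob (20.2 mm for 22 mm), so I took it as an offset.
- The first level reading after release showed a 10 mrad slope. It was taken just after the arm stopped moving, and the two later side-view readings did not repeat it.
- The top view, with the arm covering most of the phone, gave an 11 mrad slope across it. It gave 16 mrad for the bare spine at the start, so I relied on the side view.

I viewed 13 pictures, three over the budget of 10, because I checked the insertion, the seating and the knob grasp closely.

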